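# Lever up the balance slab and shim its front edge

## Robot

A 7-joint arm with a two-finger parallel gripper is mounted at the origin on the work surface. World frame = base frame: x ahead of the robot, y to its left, z up, the work surface at z = 0. Lengths are in m, angles in rad, forces in N, time in s.
With the tool pointing down it reaches from about 0.4 to 0.9 m from the base axis. Payload 5.5 kg.
Tool frame: the origin (TCP) lies between the finger pads; the fingertips stand 22 mm ahead of it and the grasp point (between the pads) lies 3 mm ahead of it (manip.finger_overhang is the distance from the TCP to the fingertips, in m); z points along the fingers, y is the line along which they close (so a half turn about z gives the same grasp; the last joint's range is limited). The gripper opens to 92 mm and grips with 3 to 60 N. Pads are 19 mm wide; open, the fingers measure 130 mm over their backs; the gripper's body (75 mm by 190 mm) begins 47 mm behind the grasp point.
Start: joints at [-0.86, 0.501, -0.427, 1.55, 0.221, 1.138, -0.21], TCP at [0.281, 0.586, 0.249] pointing down, gripper open.
Joint ranges: [-2.88, 2.88], [-0.31, 2.03], [-1.54, 1.56], [0.2, 2.42], [-1.41, 4.55], [0.19, 2.02], [-2.57, 2.57]. Speed limits (rad/s): [2.57, 2.57, 3.14, 3.14, 3.14, 3.14, 3.14].

## Interface

Orientations are given as a unit quaternion [x, y, z, w].
In Python, from plant import manip, optics gives the robot as it stands.
- The arm moves only by the tool apply_moves, never from a script. Its argument "plan" is text: rows parted by semicolons, each of 7 numbers parted by spaces: the finger opening in m, from 0 to 0.0918, then the shift along the tool's x, y, z in m, then the turn, a rotation vector about the tool's x, y, z in degrees. In form: jaw tx ty tz ax ay az; .... A call has exactly 10 rows; each row is the pose to reach, as a shift and turn from the pose commanded when the call began, along the tool's axes at that moment; what a row does not reach only later rows make up. A row lasts 1/10 s, in which the tool goes at most 50 mm and 8.59 degrees, less where a joint would pass 70% of its speed; a pose out of reach is approached as far as the arm can. A call with a gripper value outside its range is refused whole. The fingers move at their own pace and stop on an object; the grip force is fixed at half the most. Time passes only in rows, so rows that repeat a pose let the fingers close, or fill a call up. It gives the time, the measured TCP pose, the force, the opening and the grip force at its end, in the units of the state.
- manip.get_obs(): the state, without advancing time (a new reading comes with each control period).
- optics.get_image(name): name is "side" or "top"; returns (picture, depth): 420x560x3 uint8, red, green, blue; 420x560 float32, m along the optical axis (not along the pixel's ray), 0 where there is no reading.
- optics.camera_info(name): a dict with "fx", "fy", "cx", "cy" (pixels), "R" (3x3) and "t" (3): a world point X has camera coordinates R X + t. Camera axes: x right, y down, z forward; pixel columns grow to the right and rows downward; lengths in m; the calibration is good to about 2 mm. A picture is of the moment at which its call begins. camera_info takes no time and is no camera call.
- manip.job_done(): hands the job in; it is judged then, once.
The state is a dict: "time_s": time; "qpos": joint angles; "qd": joint speeds; "joint_torque": joint torques, N m; "tcp_pos": TCP position; "orientation": TCP orientation; "contact_force": force on the tool from outside, world axes, zero at the start; "torque": the same for the moment, N m; "grip_width": opening from 0.0 (shut) to 1.0 (fully open); "grip_force": force on a finger pad.
Only numpy, scipy, OpenCV 4.12 (cv2) and the standard library are available. Lean on these libraries where they do the work, as an engineer would, in place of code of your own. Each camera call takes 0.05 s, during which the arm holds its last target. There are 200 camera calls.

## Task

Lay the pry bar over the steel fulcrum block with its thin tip under the front edge of the stone balance slab and press its handle down to the bench, so that the edge rises; let go, as the bar's own weight keeps it down. Then pick up the thicker of the two wooden shims and slide it, end first and square to the edge, flat along the bench well under the raised edge, beside the bar, and leave it there. The bar may stay in place.

Things in the scene. Friction and masses are not known exactly. Their poses are not given: they have to be found in the camera images.
- slab: Marble slab, mm: 150 deep (x) x 260 wide (y) x 22 thick, 2.2 kg, free hinge along its back lower edge. Origin: middle of its front lower edge, 20 above the bench when down; x points back to the hinge. Starts down; 12 N lifts the edge, it falls back if let go. Space under the edge is open, 20 high, between rubber feet (20 across) at y +-118. Levered fully, the edge is up by 16.
- fulcrum: Loose steel block, 40 x 44 (y) x 24 mm high, 0.4 kg; its top is a rounded ridge (radius 10) along y. Origin: centre of underside. Already in place: about 46 in front of the slab edge (slab x -46), on the slab's -y side (y -55 to -75), ridge along the edge.
- bar: Steel pry bar lying flat, 360 mm, 0.73 kg, flush underside. Origin: mid-length, underside; x to the tip. x 130..180 tip 18 wide, 6 thick; -80..130 shaft 18 x 12; -180..-80 dark handle 24 x 18. Balances (grip) at x -40. Goes square to the edge over the fulcrum, tip 15 under the edge; slope it 20 deg tip-down to enter; handle on bench = 5 deg tip-up, and its weight then holds the slab up.
- shim: Thicker wooden shim: plain block 90 long (x) x 30 wide (y) x 27 thick (z) mm, 60 g, flat on the bench in front of the slab's +y half. Origin: centre of underside. Another wooden shim, same length and width but only 10 thick, lies near it and is not wanted.

How it is judged:
By the outcome, as a careful person would: the job done as asked, in the order asked, and still so for the second after the job is handed in, with the robot touching nothing.
It also fails if it takes over 56 s, if anything falls off the work surface, if the arm or the gripper's body presses on something with over 40 N, if the wrist force passes 120 N, or if a joint passes its speed limit or range.

## Working session

There is one attempt and no reset: what is moved stays moved. The work goes in short steps, Python scripts to look and compute and a tool call to move; the robot and the scene stay as the last step left them, time stands still between calls to the robot, and variables do not carry over. Pictures are saved under pics/ and viewed, at most 10 in all, crops included, and the job is handed in when it is done.

Besides the shell and the picture viewer there is one more tool, called after ">>>" as name(argument=value, ...) on one line, values as JSON. apply_moves: Moves the arm, as the interface text tells. Its arguments: {"type":"object","properties":{"plan":{"type":"string"}},"required":["plan"]}

```bash
ls; mkdir -p pics; python3 - <<'E'
from plant import manip, optics
import cv2, numpy as np
for n in("top","side"):
    p,d=optics.get_image(n); cv2.imwrite(f"pics/{n}0.png",p[:,:,::-1]); np.save(f"pics/{n}0.npy",d)
    c=optics.camera_info(n); print(n,c)
print(manip.get_obs())
E
```

```text
pics
top {'fx': 430.0945836985499, 'fy': 430.0945836985499, 'cx': 273.8338468413506, 'cy': 206.01419772354728, 'R': array([[ 0.04980655, -0.99875489, -0.00282308],
       [-0.97238797, -0.04784603, -0.22841278],
       [ 0.22799331,  0.01412158, -0.97356029]]), 't': array([-0.08356309,  0.57285969,  0.71597373])}
side {'fx': 502.377632203911, 'fy': 502.377632203911, 'cx': 276.0024163455026, 'cy': 215.67053426046655, 'R': array([[ 0.99732441, -0.0730118 , -0.003646  ],
       [-0.0541711 , -0.70463425, -0.70749987],
       [ 0.04908674,  0.7058044 , -0.70670407]]), 't': array([-0.58995182,  0.0055503 ,  1.08649696])}
{'time_s': 0.1, 'qpos': array([-0.85980508,  0.50177665, -0.42681135,  1.55134825,  0.22079856,
        1.13828973, -0.21030828]), 'qd': array([-0.00080802, -0.00071961,  0.00015268, -0.00377829, -0.001967  ,
       -0.00203461,  0.00043716]), 'joint_torque': array([-1.10644684e-02, -5.67872465e+01, -5.83841175e+00, -2.79915065e+01,
       -6.89823576e-02,  2.40605866e-02,  1.15529167e-05]), 'tcp_pos': array([0.28120896, 0.58536201, 0.24776706]), 'orientation': array([ 2.22008450e-01,  9.75044341e-01, -8.53507990e-04, -2.31209871e-04]), 'contact_force': array([ 1.93700748e-04,  6.27527988e-01, -1.41022751e-01]), 'torque': array([-0.00818652, -0.01005305, -0.03372477]), 'grip_force': 0.0, 'grip_width': 1.0009630180104008}
```

View pics/top0.png

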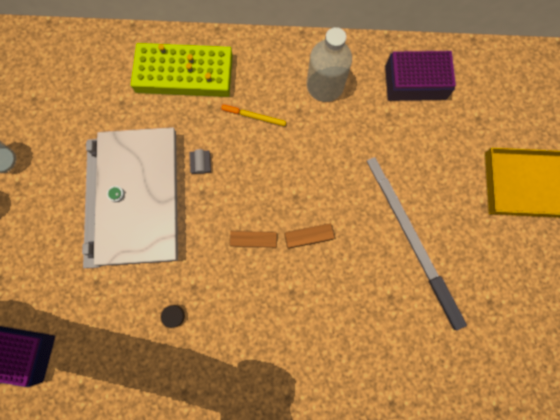

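View pics/side0.png

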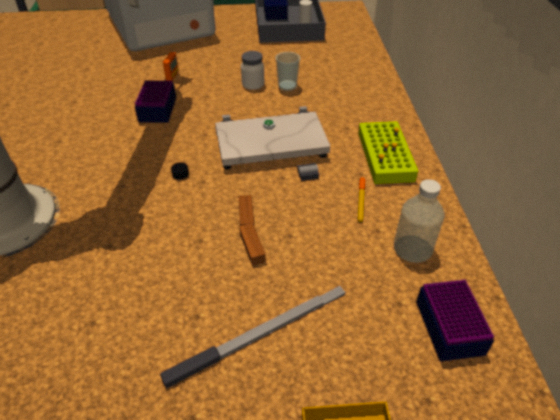

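The top view shows the slab at (90-177, 128-265) with its front edge on the right. The fulcrum is at (201,162), the shims at (254,239) and (309,236), and the bar runs from its tip (372,162) to its handle end (462,325). The side view agrees.

```bash
cat > h.py <<'E'
import cv2, numpy as np
from plant import manip, optics
def cloud(n,d):
    c=optics.camera_info(n); v,u=np.mgrid[:420,:560]
    P=np.stack([(u-c['cx'])/c['fx']*d,(v-c['cy'])/c['fy']*d,d],-1)
    return (P-c['t'])@c['R']
def ray(n,uv,z):
    c=optics.camera_info(n); uv=np.atleast_2d(uv).astype(float)
    D=np.c_[(uv[:,0]-c['cx'])/c['fx'],(uv[:,1]-c['cy'])/c['fy'],np.ones(len(uv))]@c['R']
    o=-c['R'].T@c['t']
    return o+D*((z-o[2])/D[:,2])[:,None]
def rect(P):
    r=cv2.minAreaRect((P[:,:2]*1000).astype(np.float32)); b=cv2.boxPoints(r); return r,b
E
python3 - <<'E'
from h import *
for n,boxes in (("top",{"slab":(80,115,190,275),"ful":(186,145,216,180),"shimA":(225,225,281,252),"shimB":(281,220,340,252),"bar":(360,150,475,335)}),
  ("side",{"slab":(205,100,335,175),"ful":(296,162,322,184),"shimA":(236,192,258,226),"shimB":(240,225,270,268),"bar":(155,283,350,388)})):
    P=cloud(n,np.load(f"pics/{n}0.npy")); im=cv2.imread(f"pics/{n}0.png"); hsv=cv2.cvtColor(im,cv2.COLOR_BGR2HSV)
    for k,(a,b,c,d) in boxes.items():
        Q=P[b:d,a:c]; z=Q[...,2]; hh=hsv[b:d,a:c]
        if k=="slab": m=(z>.03)&(hh[...,1]<70)&(z<.06)
        else: m=z>.006
        if k[:4]=="shim": m=z>.005
        lab,L,S,C=cv2.connectedComponentsWithStats(m.astype(np.uint8))
        i=1+np.argmax(S[1:,4]); q=Q[L==i]
        r,bx=rect(q); print(n,k,len(q),"z pct",np.percentile(q[:,2],[5,50,95]).round(4),"rect",np.round(r[0],1),np.round(r[1],1),round(r[2],1)); print("   ",bx.round(0).tolist())
    print("bench z",np.median(P[300:330,340:400,2]))
E
```

```text
top slab 10804 z pct [0.0399 0.0425 0.0451] rect [592.1 217.2] [260.  166.6] 6.8
    [[453.0, 284.0], [473.0, 119.0], [731.0, 150.0], [711.0, 315.0]]
top ful 475 z pct [0.0118 0.018  0.0252] rect [540.9  33.5] [344.8  50.9] 26.5
    [[375.0, -21.0], [398.0, -66.0], [707.0, 88.0], [684.0, 133.0]]
top shimA 734 z pct [0.008  0.0103 0.0127] rect [467.1 -18.5] [141.6  90.4] 2.0
    [[395.0, 24.0], [398.0, -66.0], [539.0, -61.0], [536.0, 29.0]]
top shimB 821 z pct [0.0173 0.0272 0.0297] rect [493.6 -92.8] [ 75.7 183.5] 52.0
    [[398.0, -66.0], [543.0, -179.0], [589.0, -119.0], [445.0, -7.0]]
top bar 2073 z pct [0.0072 0.0132 0.0197] rect [ 473.5 -288.1] [309.6 352.3] 60.1
    [[244.0, -335.0], [549.0, -510.0], [703.0, -242.0], [398.0, -66.0]]
bench z 0.00038215316370979034
side slab 3833 z pct [0.0376 0.0413 0.044 ] rect [592.9 211.2] [254.4 165.3] 6.6
    [[457.0, 279.0], [476.0, 114.0], [729.0, 144.0], [710.0, 308.0]]
side ful 274 z pct [0.008  0.016  0.0239] rect [674.1  95.5] [44.8 45. ] 6.2
    [[649.0, 115.0], [654.0, 71.0], [699.0, 76.0], [694.0, 120.0]]
side shimA 428 z pct [0.0067 0.0094 0.0256] rect [ 532.9 -388.4] [ 29.9 835.1] 1.3
    [[509.0, 29.0], [527.0, -806.0], [557.0, -806.0], [539.0, 29.0]]
side shimB 644 z pct [0.0092 0.0257 0.0282] rect [ 545.4 -443.6] [ 45.6 723.7] 2.0
    [[510.0, -83.0], [535.0, -806.0], [581.0, -804.0], [555.0, -81.0]]
side bar 2203 z pct [0.0078 0.0123 0.0187] rect [ 477.7 -504. ] [561.6 250.7] 76.8
    [[291.0, -749.0], [535.0, -806.0], [664.0, -259.0], [420.0, -202.0]]
bench z -0.0007185372428874055
```

```bash
cat >> h.py <<'E'
def fit(n,P,d,box,lo,hi):
    a,b,c,e=box; Q=P[b:e,a:c]; m=((d[b:e,a:c]>0)&(Q[...,2]>lo)&(Q[...,2]<hi)).astype(np.uint8)
    _,L,S,C=cv2.connectedComponentsWithStats(m); i=1+np.argmax(S[1:,4]); q=Q[L==i]
    r,bx=rect(q); return q,r,bx
E
python3 - <<'E'
from h import *
for n,boxes in (("top",{"slab":(100,115,190,275,.036,.06),"ful":(186,145,216,180,.013,.04),"shimA":(225,225,281,252,.005,.04),"shimB":(281,220,340,252,.02,.04),"bar":(360,150,475,335,.004,.03),"handle":(420,270,475,335,.015,.03)}),
  ("side",{"slab":(205,100,335,175,.036,.06),"ful":(296,162,322,184,.013,.04),"shimA":(236,192,258,226,.005,.016),"shimB":(240,225,270,268,.02,.04),"bar":(155,283,350,388,.004,.03),"handle":(155,340,225,388,.015,.03)})):
    d=np.load(f"pics/{n}0.npy");P=cloud(n,d)
    for k,v in boxes.items():
        q,r,bx=fit(n,P,d,v[:4],*v[4:]); print(n,k,len(q),"z",np.percentile(q[:,2],[5,50,95]).round(4),"mean",(q.mean(0)*1000).round(1),"rect",np.round(r[0],1),np.round(r[1],1),round(r[2],1),bx.round(0).astype(int).tolist())
        if k=="bar":
            l=cv2.fitLine((q[:,:2]*1000).astype(np.float32),cv2.DIST_HUBER,0,.01,.01).ravel(); print(l, np.degrees(np.arctan2(l[1],l[0])))
            t=(q[:,:2]*1000-l[2:])@l[:2]; print(t.min(),t.max(), l[2:]+l[:2]*t.min(), l[2:]+l[:2]*t.max())
E
```

```text
top slab 9975 z [0.0401 0.0425 0.0451] mean [589.1 203.8  42.7] rect [593.4 206. ] [260.3 144.2] 6.8 [[456, 262], [473, 119], [731, 150], [714, 293]]
top ful 443 z [0.0146 0.0183 0.0252] mean [671.1  97.8  19.4] rect [671.3  98.6] [44.8 40.2] 7.3 [[647, 116], [652, 76], [696, 81], [691, 121]]
top shimA 732 z [0.008  0.0103 0.0127] mean [522.  -17.1  10.3] rect [522.4 -16.5] [30.5 90.3] 1.6 [[506, 28], [508, -62], [539, -61], [536, 29]]
top shimB 765 z [0.0248 0.0273 0.0297] mean [ 531.9 -122.8   27.3] rect [ 532.7 -123. ] [30.9 89.8] 14.2 [[507, -83], [529, -170], [559, -163], [537, -76]]
top bar 2200 z [0.0057 0.013  0.0195] mean [ 516.6 -332.8   13.3] rect [ 537.5 -325. ] [360.2  25.8] 26.2 [[370, -393], [382, -416], [705, -257], [693, -234]]
[ 8.9480585e-01  4.4645548e-01  5.2402649e+02 -3.2877020e+02] 26.516495
-166.31583518015591 193.77969704814728 [ 375.20610722 -403.02281844] [ 697.42169552 -242.25619523]
top handle 714 z [0.0158 0.0181 0.0205] mean [ 420.7 -382.2   18.1] rect [ 421.  -382.4] [99.9 25.3] 27.2 [[371, -394], [382, -416], [471, -371], [460, -348]]
side slab 4082 
[... 374 characters left out ...]
6] 1.3 [[509, 29], [511, -66], [541, -65], [539, 29]]
side shimB 522 z [0.0229 0.0262 0.0284] mean [ 534.9 -130.8   26. ] rect [ 534.6 -125.8] [30.8 93.2] 14.0 [[508, -84], [531, -175], [561, -167], [538, -77]]
side bar 2449 z [0.0053 0.0118 0.0185] mean [ 510.6 -343.5   12.4] rect [ 538.8 -326.9] [360.3  26.2] 27.0 [[372, -397], [384, -420], [705, -257], [693, -234]]
[ 8.8732529e-01  4.6114403e-01  5.1902966e+02 -3.3984271e+02] 27.460953
-156.60086094509893 203.6351655281526 [ 380.07375922 -412.05826453] [ 699.72029475 -245.9375715 ]
side handle 758 z [0.0154 0.0173 0.0194] mean [ 422.3 -387.    17.3] rect [ 422.9 -386.1] [99.4 25.5] 26.7 [[373, -397], [384, -420], [473, -375], [462, -352]]
```

```bash
cat >> h.py <<'E'
from scipy.spatial.transform import Rotation as Ro
def go(pos,yaw,pitch=0,n=1,start=None):
    """shift (mm) and turn (deg) in tool axes from the measured pose (or start=(pos,yaw,pitch)) to target"""
    def M(y,p):
        y,p=np.radians([y,p]); d=np.array([np.cos(y),np.sin(y),0]); k=np.array([0,0,1.])
        x=np.cos(p)*d-np.sin(p)*k; z=-np.sin(p)*d-np.cos(p)*k
        return np.c_[x,np.cross(z,x),z]
    if start is None:
        o=manip.get_obs(); p0=o['tcp_pos']*1000; R0=Ro.from_quat(o['orientation']).as_matrix()
    else: p0=np.array(start[0]); R0=M(*start[1:])
    s=R0.T@(np.array(pos)-p0); rv=Ro.from_matrix(R0.T@M(yaw,pitch)).as_rotvec(degrees=True)
    print("from",np.round(p0,1),"shift mm",s.round(1),"turn",rv.round(2))
SO=np.array([603.,132.5]);SX=np.array([-.119,.993]);SY=np.array([-.993,-.119])
def S(x,y): return SO+x*SX+y*SY
def bargrip(th,tipx,tipz,ov=20,L=220,y=-65):
    """TCP for bar pitched th (tip down +), tip underside at slab x tipx, height tipz; TCP ov mm above underside+"""
    t=np.radians(th); g=S(tipx-L*np.cos(t)+ov*np.sin(t),y); return [*g,tipz+L*np.sin(t)+ov*np.cos(t)]
E
python3 - <<'E'
from h import *
for n in("top","side"):
    d=np.load(f"pics/{n}0.npy");P=cloud(n,d)
    m=(d>0)&(P[...,2]>.03)&(P[...,2]<.3)&(P[...,0]>.7)&(P[...,1]<.05)&(P[...,1]>-.25)
    q=P[m]; print(n,q.min(0).round(3),q.max(0).round(3),np.percentile(q,[5,95],0).round(3).tolist())
go([520,150,250],90); go([502,-344,120],26.6,start=([520,150,250],90,0))
E
```

```text
top [ 0.816 -0.187  0.03 ] [ 0.889 -0.108  0.175] [[0.819, -0.178, 0.042], [0.867, -0.113, 0.171]]
side [ 0.819 -0.193  0.03 ] [0.917 0.05  0.172] [[0.822, -0.19, 0.035], [0.884, -0.139, 0.169]]
from [281.2 585.4 247.8] shift mm [-403.7 -289.1   -1.8] turn [-9.000e-02  5.000e-02  6.435e+01]
from [520 150 250] shift mm [-494.  -18.  130.] turn [ 0.   0.  63.4]
```

>>> apply_moves(plan="0.09 -0.404 -0.289 0 0 0 64.3; 0.09 -0.404 -0.289 0 0 0 64.3; 0.09 -0.404 -0.289 0 0 0 64.3; 0.09 -0.404 -0.289 0 0 0 64.3; 0.09 -0.404 -0.289 0 0 0 64.3; 0.09 -0.404 -0.289 0 0 0 64.3; 0.09 -0.404 -0.289 0 0 0 64.3; 0.09 -0.404 -0.289 0 0 0 64.3; 0.09 -0.404 -0.289 0 0 0 64.3; 0.09 -0.404 -0.289 0 0 0 64.3")

```text
time_s: 1.1
tcp_pos: [0.521, 0.1481, 0.2486]
orientation: [0.707, 0.707, -0.0, 0.0]
contact_force: [0.3, 0.2, 0.5]
grip_width: 0.984
grip_force: 0.0
```

```bash
python3 -c "
from h import *
print(manip.get_obs()['qpos'].round(2));go([502,-344,120],26.6)"
```

```text
[-0.29  0.28 -0.04  1.84  0.01  1.03 -0.34]
from [521.  148.1 248.6] shift mm [-492.1  -19.   128.7] turn [0.00e+00 2.00e-02 6.34e+01]
```

>>> apply_moves(plan="0.09 -0.492 -0.019 0.129 0 0 63.4; 0.09 -0.492 -0.019 0.129 0 0 63.4; 0.09 -0.492 -0.019 0.129 0 0 63.4; 0.09 -0.492 -0.019 0.129 0 0 63.4; 0.09 -0.492 -0.019 0.129 0 0 63.4; 0.09 -0.492 -0.019 0.129 0 0 63.4; 0.09 -0.492 -0.019 0.129 0 0 63.4; 0.09 -0.492 -0.019 0.129 0 0 63.4; 0.09 -0.492 -0.019 0.129 0 0 63.4; 0.09 -0.492 -0.019 0.129 0 0 63.4")

```text
time_s: 2.1
tcp_pos: [0.5018, -0.3343, 0.1211]
orientation: [0.973, 0.231, -0.0, -0.0]
contact_force: [1.4, -0.0, -0.1]
grip_width: 0.979
grip_force: 0.0
```

```bash
python3 - <<'E'
from h import *
for n in("top","side"):
    p,d=optics.get_image(n); cv2.imwrite(f"pics/{n}1.png",p[:,:,::-1])
a=cv2.imread("pics/top1.png");b=cv2.imread("pics/side1.png")
cv2.imwrite("pics/both1.png",np.hstack([a[100:400,200:560],b[130:,80:440][:300-10]]) if 0 else np.hstack([a[100:390,220:560],b[130:,90:430]]))
print(manip.get_obs()['qpos'].round(2));go([502,-344,24],26.6)
E
```

```text
[ 0.32  0.55  0.31  1.79 -0.21  0.83 -0.39]
from [ 497.8 -341.5  120.2] shift mm [ 3.2  3.8 96.2] turn [ 0.14  0.31 -0.56]
```

View pics/both1.png

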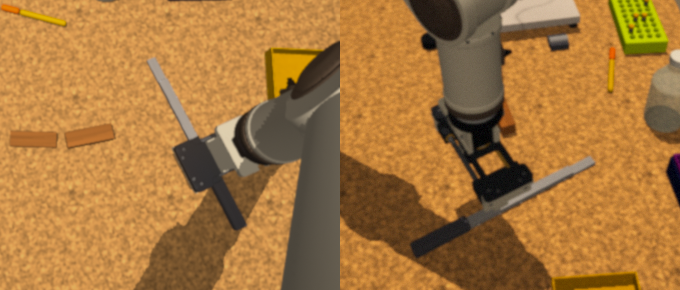

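Both views show the gripper centred over the bar shaft, just ahead of the dark handle, and square to it. I descend partway, settle, then correct.

>>> apply_moves(plan="0.09 0.002 0.002 0.02 0 0 0; 0.09 0.002 0.002 0.04 0 0 0; 0.09 0.002 0.002 0.06 0 0 0; 0.09 0.002 0.002 0.06 0 0 0; 0.09 0.002 0.002 0.06 0 0 0; 0.09 0.002 0.002 0.06 0 0 0; 0.09 0.002 0.002 0.06 0 0 0; 0.09 0.002 0.002 0.06 0 0 0; 0.09 0.002 0.002 0.06 0 0 0; 0.09 0.002 0.002 0.06 0 0 0")

```text
time_s: 3.2
tcp_pos: [0.505, -0.3338, 0.0623]
orientation: [0.973, 0.23, 0.0, 0.0]
contact_force: [0.0, -0.3, 0.2]
grip_width: 0.976
grip_force: 0.0
```

```bash
python3 -c "
from h import *
go([502,-344,24],26.6)"
```

```text
from [ 505.  -333.8   62.3] shift mm [-7.3  7.8 38.3] turn [ 0.02 -0.02  0.05]
```

>>> apply_moves(plan="0.09 -0.007 0.008 0 0 0 0; 0.09 -0.007 0.008 0.015 0 0 0; 0.09 -0.007 0.008 0.03 0 0 0; 0.09 -0.007 0.008 0.038 0 0 0; 0.09 -0.007 0.008 0.038 0 0 0; 0 -0.007 0.008 0.038 0 0 0; 0 -0.007 0.008 0.038 0 0 0; 0 -0.007 0.008 0.038 0 0 0; 0 -0.007 0.008 0.038 0 0 0; 0 -0.007 0.008 0.038 0 0 0")

```text
time_s: 4.2
tcp_pos: [0.5022, -0.3439, 0.0239]
orientation: [0.973, 0.23, -0.0, -0.0]
contact_force: [-0.4, 0.2, 0.4]
grip_width: 0.596
grip_force: 0.0
```

>>> apply_moves(plan="0 0 0 0 0 0 0; 0 0 0 0 0 0 0; 0 0 0 0 0 0 0; 0 0 0 0 0 0 0; 0 0 0 0 0 0 0; 0 0 0 0 0 0 0; 0 0 0 0 0 0 0; 0 0 0 0 0 0 0; 0 0 0 -0.005 0 0 0; 0 0 0 -0.015 0 0 0")

```text
time_s: 5.2
tcp_pos: [0.5006, -0.3429, 0.0376]
orientation: [0.973, 0.23, -0.001, -0.001]
contact_force: [0.0, -0.3, -7.3]
grip_width: 0.195
grip_force: 30.0
```

```bash
python3 -c "
from h import *
go([560,-260,160],61.7)
B=bargrip(20,-70,60,24);print(B)
go(B,96.85,20,start=([560,-260,160],61.7,0))"
```

```text
from [ 500.6 -342.9   37.6] shift mm [  90.   -47.9 -122.4] turn [ -0.23   0.07 -35.06]
[np.float64(699.4993432828369), np.float64(-126.40922588115218), np.float64(157.79705443050895)]
from [ 560 -260  160] shift mm [183.8  59.5   2.2] turn [ -6.13 -19.37 -34.79]
```

>>> apply_moves(plan="0 0 0 -0.015 0 0 -0.5; 0 0.006 -0.003 -0.03 0 0 -2.5; 0 0.018 -0.009 -0.046 0 0 -7; 0 0.03 -0.016 -0.062 0 0 -12; 0 0.043 -0.023 -0.078 0 0 -17; 0 0.056 -0.03 -0.092 0 0 -22; 0 0.068 -0.036 -0.104 0 0 -27; 0 0.079 -0.042 -0.114 0 0 -31; 0 0.087 -0.046 -0.12 0 0 -34; 0 0.09 -0.048 -0.122 0 0 -35")

```text
time_s: 6.2
tcp_pos: [0.5628, -0.2593, 0.1632]
orientation: [0.858, 0.514, 0.001, 0.001]
contact_force: [0.9, 0.4, -7.1]
grip_width: 0.193
grip_force: 30.0
```

```bash
python3 -c "
from h import *
go(bargrip(20,-70,60,24),96.85,20)"
```

```text
from [ 562.8 -259.3  163.2] shift mm [181.6  57.9   5.8] turn [ -5.92 -19.39 -34.63]
```

>>> apply_moves(plan="0 0.005 0.002 0 -0.2 -0.6 -1; 0 0.02 0.006 0.001 -0.7 -2.2 -3.9; 0 0.042 0.013 0.001 -1.4 -4.5 -8; 0 0.066 0.021 0.002 -2.2 -7.1 -12.7; 0 0.091 0.029 0.003 -3 -9.7 -17.3; 0 0.116 0.037 0.004 -3.8 -12.4 -22.1; 0 0.14 0.044 0.005 -4.5 -14.9 -26.7; 0 0.162 0.051 0.005 -5.2 -17.2 -30.8; 0 0.176 0.056 0.006 -5.7 -18.8 -33.6; 0 0.1815 0.058 0.006 -5.9 -19.4 -34.6")

```text
time_s: 7.2
tcp_pos: [0.6992, -0.1244, 0.1536]
orientation: [0.653, 0.737, -0.116, 0.128]
contact_force: [-0.4, 1.5, -7.4]
grip_width: 0.191
grip_force: 30.0
```

>>> apply_moves(plan="0 0 0 0 0 0 0; 0 0 0 0 0 0 0; 0 0 0 0 0 0 0; 0 0 0 0 0 0 0; 0 0 0 0 0 0 0; 0 0 0 0 0 0 0; 0 0 0 0 0 0 0; 0 0 0 0 0 0 0; 0 0 0 0 0 0 0; 0 0 0 0 0 0 0")

```text
time_s: 8.2
tcp_pos: [0.6984, -0.1285, 0.155]
orientation: [0.655, 0.735, -0.117, 0.128]
contact_force: [0.1, -0.3, -7.7]
grip_width: 0.197
grip_force: 30.0
```

```bash
python3 - <<'E'
from h import *
print(bargrip(20,-70,60,24),manip.get_obs()['qpos'].round(2))
for n in("top","side"):
    p,d=optics.get_image(n); cv2.imwrite(f"pics/{n}2.png",p[:,:,::-1]); np.save(f"pics/{n}2.npy",d)
a=cv2.imread("pics/top2.png");b=cv2.imread("pics/side2.png")
cv2.imwrite("pics/both2.png",np.hstack([a[50:350,80:480],b[80:380,180:560]]))
E
```

```text
[np.float64(699.4993432828369), np.float64(-126.40922588115218), np.float64(157.79705443050895)] [-0.13  0.65  0.16  1.56  0.32  0.93 -0.08]
```

View pics/both2.png

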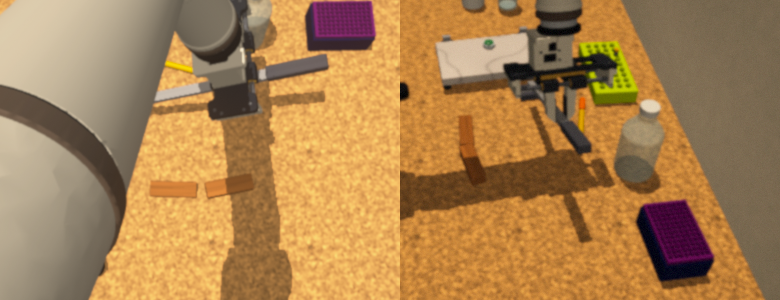

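The bar is held, sloping tip-down: the handle is at top px (340-408,108-130) and the shaft reaches px (235,147), where the arm hides the tip. I check its real direction and slope from the depth.

```bash
python3 - <<'E'
from h import *
d=np.load("pics/top2.npy");P=cloud("top",d)*1000
def seg(a,b,c,e,zl,zh):
    Q=P[b:e,a:c]; m=(d[b:e,a:c]>0)&(Q[...,2]>zl)&(Q[...,2]<zh); return Q[m]
h=seg(355,100,412,140,140,300); s=seg(232,128,292,155,60,145)
for n,q in(("h",h),("s",s)): print(n,len(q),q.mean(0).round(1),q.min(0).round(0),q.max(0).round(0))
for n,q in(("h",h),("s",s)):
    l=cv2.fitLine(q.astype(np.float32),cv2.DIST_HUBER,0,.01,.01).ravel(); v=l[:3]*np.sign(l[1]); print(n,"yaw",np.degrees(np.arctan2(v[1],v[0])).round(2),"slope",np.degrees(np.arcsin(v[2])).round(2))
H=h.mean(0);M=s.mean(0);v=M-H;print("joint yaw",np.degrees(np.arctan2(v[1],v[0])))
# expected from tcp
o=manip.get_obs();R=Ro.from_quat(o['orientation']).as_matrix();p=o['tcp_pos']*1000
for n,q in(("h",h),("s",s)):
    L=(q-p)@R; print(n,"tool frame mean",L.mean(0).round(1),"x range",L[:,0].min().round(),L[:,0].max().round(), "y med ends",np.median(L[L[:,0]<np.median(L[:,0])],0).round(1),np.median(L[L[:,0]>np.median(L[:,0])],0).round(1))
tx=R[:,0];print("tool x yaw",np.degrees(np.arctan2(tx[1],tx[0])),np.degrees(np.arcsin(tx[2])))
E
```

```text
h 891 [ 705.8 -222.5  181.8] [ 691. -266.  154.] [ 724. -183.  198.]
s 642 [683.6 -28.9 105.2] [669. -80.  76.] [700.  25. 126.]
h yaw 99.01 slope -20.12
s yaw 98.3 slope -20.4
joint yaw 96.55217199824223
h tool frame mean [-97.7  -3.5   7. ] x range -139.0 -53.0 y med ends [-118.9   -4.     5.7] [-76.7  -4.8   5.6]
s tool frame mean [111.5  -3.1  12.4] x range 58.0 172.0 y med ends [84.8 -3.4 11.4] [138.1  -4.2  11.7]
tool x yaw 96.64961149769012 -19.962354583432102
```

```bash
python3 -c "
from h import *
go(bargrip(20,-30,4.5+45*.364,24,y=-66),96.85,20)
go(bargrip(20,15,4.5,24,y=-66),96.85,20)"
```

```text
from [ 698.4 -128.5  154.9] shift mm [51.8  2.3 19.8] turn [-0.28 -0.04 -0.19]
from [ 698.4 -128.5  154.9] shift mm [99.7  2.2 19.8] turn [-0.28 -0.04 -0.19]
```

>>> apply_moves(plan="0 0.01 0 0.002 0 0 0; 0 0.025 0.001 0.008 0 0 0; 0 0.04 0.002 0.014 -0.2 0 -0.2; 0 0.048 0.002 0.018 -0.3 0 -0.2; 0 0.052 0.002 0.02 -0.3 0 -0.2; 0 0.052 0.002 0.02 -0.3 0 -0.2; 0 0.052 0.002 0.02 -0.3 0 -0.2; 0 0.052 0.002 0.02 -0.3 0 -0.2; 0 0.052 0.002 0.02 -0.3 0 -0.2; 0 0.052 0.002 0.02 -0.3 0 -0.2")

```text
time_s: 9.3
tcp_pos: [0.6956, -0.0872, 0.1188]
orientation: [0.654, 0.737, -0.115, 0.13]
contact_force: [0.5, 0.3, -6.6]
grip_width: 0.192
grip_force: 30.0
```

```bash
python3 - <<'E'
from h import *
go(bargrip(20,15,4.5,24,y=-66),96.85,20)
for n in("top","side"):
    p,d=optics.get_image(n); cv2.imwrite(f"pics/{n}3.png",p[:,:,::-1]); np.save(f"pics/{n}3.npy",d)
a=cv2.imread("pics/top3.png");b=cv2.imread("pics/side3.png")
f=lambda i:cv2.resize(i,None,fx=2.5,fy=2.5)
cv2.imwrite("pics/both3.png",np.hstack([f(a[90:310,90:250]),f(b[90:310,210:370])]))
E
```

```text
from [695.6 -87.2 118.8] shift mm [48.5  0.2 -0. ] turn [ 0.04 -0.03 -0.05]
```

View pics/both3.png

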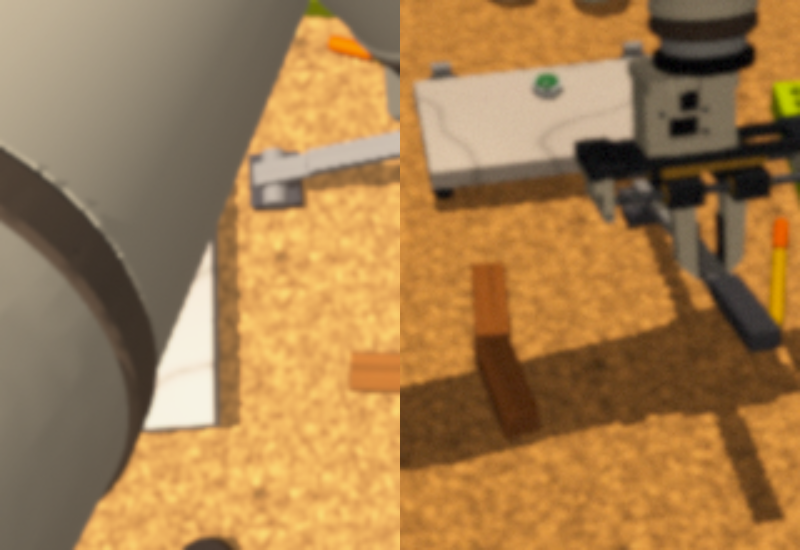

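The tip lies over the fulcrum (top crop (275,170), fulcrum (252-300,148-208)), pointing square at the slab edge. I slide it in along its own axis.

>>> apply_moves(plan="0 0.006 -0.001 0 0 0 0; 0 0.013 -0.002 0 0 0 0; 0 0.02 -0.002 0 0 0 0; 0 0.027 -0.002 0 0 0 0; 0 0.034 -0.002 0 0 0 0; 0 0.04 -0.002 0 0 0 0; 0 0.045 -0.002 0 0 0 0; 0 0.0485 -0.002 0 0 0 0; 0 0.0485 -0.002 0 0 0 0; 0 0.0485 -0.002 0 0 0 0")

```text
time_s: 10.4
tcp_pos: [0.688, -0.0418, 0.1019]
orientation: [0.654, 0.737, -0.115, 0.13]
contact_force: [-0.7, -0.4, -6.3]
grip_width: 0.191
grip_force: 30.0
```

```bash
python3 - <<'E'
from h import *
go(bargrip(20,15,4.5,24,y=-66),96.85,20)
for n in("side",):
    p,d=optics.get_image(n); cv2.imwrite(f"pics/{n}4.png",p[:,:,::-1]); np.save(f"pics/{n}4.npy",d)
p,d=optics.get_image("top")
f=lambda i:cv2.resize(i[:,:,::-1],None,fx=2.5,fy=2.5)
b=cv2.imread("pics/side4.png")
cv2.imwrite("pics/both4.png",np.hstack([f(p[90:310,90:250]),cv2.resize(b[90:310,210:370],None,fx=2.5,fy=2.5)]))
E
```

```text
from [688.  -41.8 101.9] shift mm [-0.4  2.3 -0.2] turn [ 0.02 -0.02 -0.  ]
```

View pics/both4.png

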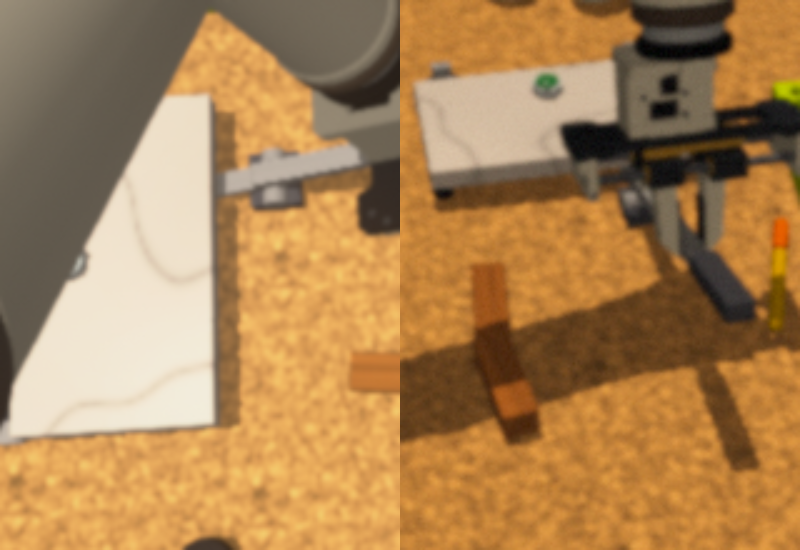

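```bash
cat >> h.py <<'E'
def lev(th,fx=-45,D0=60.,y=-68.5):
    t=np.radians(th); D=D0+10*np.radians(20-th)
    return bargrip(th,fx+10*np.sin(t)+D*np.cos(t),14+10*np.cos(t)-D*np.sin(t),24,y=y)
E
python3 -c "
from h import *
for th in (20,17.5,15,12.5,10,7.5,5,2.5,0,-2.5,-4,-5): go(lev(th),96.85,th)"
```

```text
from [688.1 -42.3 102.1] shift mm [0.5 4.8 1.4] turn [ 0.02 -0.01 -0.04]
from [688.1 -42.3 102.1] shift mm [-0.4  4.8  8.4] turn [ 0.02  2.49 -0.04]
from [688.1 -42.3 102.1] shift mm [-1.   4.8 15.4] turn [ 0.02  4.99 -0.04]
from [688.1 -42.3 102.1] shift mm [-1.3  4.8 22.4] turn [ 0.02  7.49 -0.04]
from [688.1 -42.3 102.1] shift mm [-1.3  4.8 29.4] turn [ 0.03  9.99 -0.04]
from [688.1 -42.3 102.1] shift mm [-1.   4.8 36.3] turn [ 0.03 12.49 -0.04]
from [688.1 -42.3 102.1] shift mm [-0.4  4.8 43.3] turn [ 0.03 14.99 -0.04]
from [688.1 -42.3 102.1] shift mm [ 0.5  4.8 50.1] turn [ 0.03 17.49 -0.04]
from [688.1 -42.3 102.1] shift mm [ 1.8  4.8 57. ] turn [ 0.03 19.99 -0.04]
from [688.1 -42.3 102.1] shift mm [ 3.2  4.8 63.7] turn [ 0.03 22.49 -0.04]
from [688.1 -42.3 102.1] shift mm [ 4.3  4.8 67.7] turn [ 0.03 23.99 -0.04]
from [688.1 -42.3 102.1] shift mm [ 5.   4.8 70.3] turn [ 0.03 24.99 -0.04]
```

>>> apply_moves(plan="0 0 0 0.001 0 0 0; 0 0 0 0.005 0 1.2 0; 0 0 0 0.0085 0 2.5 0; 0 -0.001 0 0.0155 0 5 0; 0 -0.001 0 0.0225 0 7.5 0; 0 -0.001 0 0.0295 0 10 0; 0 -0.001 0 0.0365 0 12.5 0; 0 0 0 0.0435 0 15 0; 0 0.001 0 0.05 0 17.5 0; 0 0.002 0 0.057 0 20 0")

```text
time_s: 11.5
tcp_pos: [0.6905, -0.059, 0.0481]
orientation: [0.664, 0.748, 0.002, -0.001]
contact_force: [-1.3, 4.3, -3.6]
grip_width: 0.191
grip_force: 30.0
```

```bash
python3 -c "
from h import *
print(manip.get_obs()['contact_force'].round(1))
for th in (0,-2.5,-5): go(lev(th,y=-64),96.85,th)"
```

```text
[-1.3  4.3 -3.6]
from [690.5 -59.   48.1] shift mm [-1.  -0.   0.1] turn [ 0.08 -0.21  0.01]
from [690.5 -59.   48.1] shift mm [-1.9 -0.1  6.9] turn [0.08 2.29 0.01]
from [690.5 -59.   48.1] shift mm [-2.5 -0.1 13.8] turn [0.08 4.79 0.02]
```

>>> apply_moves(plan="0 0 0 0.002 0 0.7 0; 0 -0.001 0 0.0045 0 1.5 0; 0 -0.001 0 0.007 0 2.3 0; 0 -0.002 0 0.0095 0 3.3 0; 0 -0.002 0 0.012 0 4.1 0; 0 -0.0025 0 0.014 0 4.8 0; 0 -0.0025 0 0.0155 0 5 0; 0 -0.0025 0 0.0165 0 5 0; 0 -0.0025 0 0.0165 0 5 0; 0 -0.0025 0 0.0165 0 5 0")

```text
time_s: 12.5
tcp_pos: [0.6908, -0.0619, 0.0348]
orientation: [0.663, 0.748, 0.029, -0.032]
contact_force: [-9.6, 0.1, 19.5]
grip_width: 0.193
grip_force: 30.0
```

```bash
python3 - <<'E'
from h import *
p,d=optics.get_image("side");P=cloud("side",d)*1000
q=P[345-10:0:1,:] if 0 else P
m=(d>0)
for uv in((222,155),(240,155),(255,152),(222,130),(235,125)): print(uv,P[uv[1],uv[0]].round(1))
h=P[(d>0)&(P[...,1]<-130)&(P[...,1]>-225)&(P[...,0]>675)&(P[...,0]<735)&(P[...,2]>8)&(P[...,2]<60)]
print("handle",h.mean(0).round(1),h.min(0).round(0),h.max(0).round(0)); end=h[h[:,1]<np.percentile(h[:,1],20)];print("end z",np.percentile(end[:,2],[10,50,90]))
cv2.imwrite("pics/side5.png",p[60:360,180:580,::-1])
E
```

```text
(222, 155) [475.5 120.5  49.4]
(240, 155) [516.7 128.4  40.7]
(255, 152) [552.  128.8  47.1]
(222, 130) [474.8 226.   44.7]
(235, 125) [507.  248.9  41.9]
handle [ 703.1 -168.4   18.7] [ 689. -203.    8.] [ 719. -130.   25.]
end z [10.87626994 15.83220916 18.46455083]
```

View pics/side5.png

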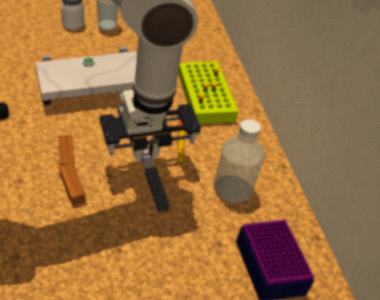

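The handle end sits on the bench (top at about 18 mm) with a press force of about 27 N. I ease off and release.

>>> apply_moves(plan="0 0 0 -0.001 0 0 0; 0 0 0 -0.002 0 0 0; 0.06 0 0 -0.002 0 0 0; 0.06 0 0 -0.002 0 0 0; 0.06 0 0 -0.002 0 0 0; 0.06 0 0 -0.002 0 0 0; 0.06 0 0 -0.002 0 0 0; 0.06 0 0 -0.012 0 0 0; 0.06 0 0 -0.03 0 0 0; 0.06 0 0 -0.06 0 0 0")

```text
time_s: 13.55
tcp_pos: [0.6898, -0.0665, 0.0908]
orientation: [0.663, 0.747, 0.028, -0.034]
contact_force: [0.1, 0.3, -0.0]
grip_width: 0.653
grip_force: 0.0
```

```bash
python3 -c "
from h import *
go([535,-124,120],104.1)"
```

```text
from [689.8 -66.5  90.8] shift mm [ -35.8 -160.6  -32.1] turn [ 0.17 -5.09 -7.22]
```

```bash
python3 -c "
from h import *
go([542,-150,110],104.1)"
```

```text
from [689.8 -66.5  90.8] shift mm [ -63.3 -156.8  -24.5] turn [ 0.17 -5.09 -7.22]
```

>>> apply_moves(plan="0.08 0 -0.005 -0.024 0 -0.6 -0.8; 0.08 -0.01 -0.03 -0.024 0 -1.5 -2; 0.08 -0.025 -0.065 -0.024 0 -2.5 -3.5; 0.08 -0.04 -0.1 -0.024 0 -3.5 -5; 0.08 -0.052 -0.13 -0.024 0 -4.5 -6.5; 0.08 -0.06 -0.15 -0.024 0 -5.1 -7.2; 0.08 -0.063 -0.157 -0.0245 0.2 -5.1 -7.2; 0.08 -0.063 -0.157 -0.0245 0.2 -5.1 -7.2; 0.08 -0.063 -0.157 -0.0245 0.2 -5.1 -7.2; 0.08 -0.063 -0.157 -0.0245 0.2 -5.1 -7.2")

```text
time_s: 14.55
tcp_pos: [0.5446, -0.149, 0.1101]
orientation: [0.615, 0.789, 0.001, 0.002]
contact_force: [-0.1, 0.4, -1.1]
grip_width: 0.869
grip_force: 0.0
```

```bash
python3 - <<'E'
from h import *
go([542,-150,28],104.1)
ims=[]
for n in("top","side"):
    p,d=optics.get_image(n); np.save(f"pics/{n}6.npy",d); ims.append(p[:,:,::-1])
    P=cloud(n,d)*1000
    if n=="side":
        m=(d>0)&(P[...,0]>450)&(P[...,0]<740)&(P[...,1]>105)&(P[...,1]<135)&(P[...,2]>30)&(P[...,2]<75)
        q=P[m]; print("slab front z pct",np.percentile(q[:,2],[10,50,90,98]).round(1),len(q))
a,b=ims; cv2.imwrite("pics/both6.png",np.hstack([cv2.resize(a[90:390,80:420],None,fx=1.17,fy=1.17),cv2.resize(b[90:390,180:520],None,fx=1.17,fy=1.17)]))
E
```

```text
from [ 544.6 -149.   110.1] shift mm [-0.2 -3.  82.1] turn [0.23 0.08 0.03]
slab front z pct [30.8 33.4 51.9 56.6] 69
```

View pics/both6.png

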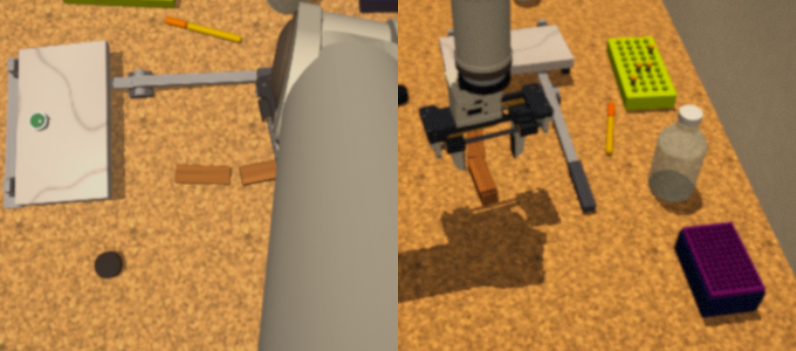

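The bar lies over the fulcrum with its handle down, and the gripper straddles the rear of the thick shim. I check the slab height by plane fit as I go.

```bash
python3 - <<'E'
from h import *
for n in("top","side"):
    d=np.load(f"pics/{n}6.npy");P=cloud(n,d)*1000
    sx=(P[...,:2]-SO)@SX; sy=(P[...,:2]-SO)@SY
    for a in (15,45,75,105,135):
        m=(d>0)&(abs(sx-a)<6)&(abs(sy+40)<80)&(P[...,2]>35)&(P[...,2]<70); print(n,a,m.sum(),np.median(P[m][:,2]).round(1) if m.sum() else None)
    for y in(-82,-86): pass
d=np.load("pics/top6.npy");P=cloud("top",d)*1000;sx=(P[...,:2]-SO)@SX; sy=(P[...,:2]-SO)@SY
for a in(-150,-120,-80,-20,-10,-5):
    m=(d>0)&(abs(sx-a)<5)&(abs(sy+65)<25)&(P[...,2]>12);print("bar",a,sy[m].mean().round(1),np.median(P[m][:,2]).round(1))
E
```

```text
top 15 499 57.4
top 45 500 54.2
top 75 492 51.0
top 105 518 48.2
top 135 463 44.6
side 15 132 55.9
side 45 112 52.7
side 75 99 49.7
side 105 94 46.4
side 135 78 42.7
bar -150 -61.0 27.3
bar -120 -61.3 29.5
bar -80 -60.8 33.1
bar -20 -62.7 31.1
bar -10 -60.7 33.0
bar -5 -60.7 33.7
```

>>> apply_moves(plan="0.08 0 -0.003 0.015 0 0 0; 0.08 0 -0.003 0.035 0 0 0; 0.08 0 -0.003 0.055 0 0 0; 0.08 0 -0.003 0.072 0 0 0; 0.08 0 -0.003 0.081 0 0 0; 0.08 0 -0.003 0.082 0 0 0; 0 0 -0.003 0.082 0 0 0; 0 0 -0.003 0.082 0 0 0; 0 0 -0.003 0.082 0 0 0; 0 0 -0.003 0.082 0 0 0")

```text
time_s: 15.65
tcp_pos: [0.5407, -0.1509, 0.0284]
orientation: [0.615, 0.788, 0.001, 0.002]
contact_force: [0.3, -0.3, -0.2]
grip_width: 0.572
grip_force: 0.0
```

>>> apply_moves(plan="0 0 0 0 0 0 0; 0 0 0 0 0 0 0; 0 0 0 0 0 0 0; 0 0 0 0 0 0 0; 0 0 0 0 0 0 0; 0 0 0 0 0 0 0; 0 0 0 -0.002 0 0 0; 0 0 0 -0.01 0 0 0; 0 0 0 -0.025 0 0 0; 0 0 0 -0.04 0 0 0")

```text
time_s: 16.65
tcp_pos: [0.5401, -0.1506, 0.0689]
orientation: [0.615, 0.788, 0.001, 0.001]
contact_force: [0.1, -0.1, -0.3]
grip_width: 0.32
grip_force: 30.0
```

```bash
python3 - <<'E'
from h import *
# tcp 27 behind shim centre; target shim centre sx, sy=30
for sx,z in((-80,70),(-80,29),(5,29)):
    go([*S(sx-27,28),z],96.85)
E
```

```text
from [ 540.1 -150.6   68.9] shift mm [156.7  88.6  -1.1] turn [0.14 0.07 7.21]
from [ 540.1 -150.6   68.9] shift mm [156.8  88.5  39.9] turn [0.14 0.07 7.21]
from [ 540.1 -150.6   68.9] shift mm [241.1  99.2  39.8] turn [0.14 0.07 7.21]
```

>>> apply_moves(plan="0 0.008 0.004 -0.001 0 0 0.3; 0 0.03 0.017 -0.001 0 0 1.4; 0 0.058 0.033 -0.001 0 0 2.7; 0 0.088 0.05 -0.001 0 0 4; 0 0.117 0.066 -0.001 0 0 5.4; 0 0.14 0.08 -0.001 0 0 6.5; 0 0.155 0.088 -0.001 0 0 7.2; 0 0.157 0.0885 -0.001 0.1 0 7.2; 0 0.157 0.0885 0.015 0.1 0 7.2; 0 0.157 0.0885 0.03 0.1 0 7.2")

```text
time_s: 17.65
tcp_pos: [0.5876, 0.0215, 0.0367]
orientation: [0.664, 0.748, -0.0, 0.001]
contact_force: [-0.8, 0.6, -1.0]
grip_width: 0.327
grip_force: 30.0
```

```bash
python3 - <<'E'
from h import *
im=[]
for n in("top","side"):
    p,d=optics.get_image(n); np.save(f"pics/{n}7.npy",d); im.append(p[:,:,::-1])
a,b=im; cv2.imwrite("pics/both7.png",np.hstack([cv2.resize(a[100:300,80:280],None,fx=2,fy=2),cv2.resize(b[90:290,180:380],None,fx=2,fy=2)]))
P=cloud("top",d if 0 else np.load("pics/top7.npy"))*1000
sx=(P[...,:2]-SO)@SX; sy=(P[...,:2]-SO)@SY
hs=cv2.cvtColor(np.ascontiguousarray(a),cv2.COLOR_BGR2HSV)
m=(P[...,2]>24)&(P[...,2]<50)&(sx<-20)&(sx>-140)&(sy>0)&(sy<60); print(m.sum(), sx[m].max() if m.sum() else 0)
go([*S(-107,28),28.5],96.85);go([*S(5-27,28),28.5],96.85)
E
```

```text
0 0
from [584.9  21.   34.4] shift mm [1.6 3.3 5.8] turn [-0.31  0.1  -0.11]
from [584.9  21.   34.4] shift mm [86.6  3.2  5.7] turn [-0.31  0.1  -0.11]
```

View pics/both7.png

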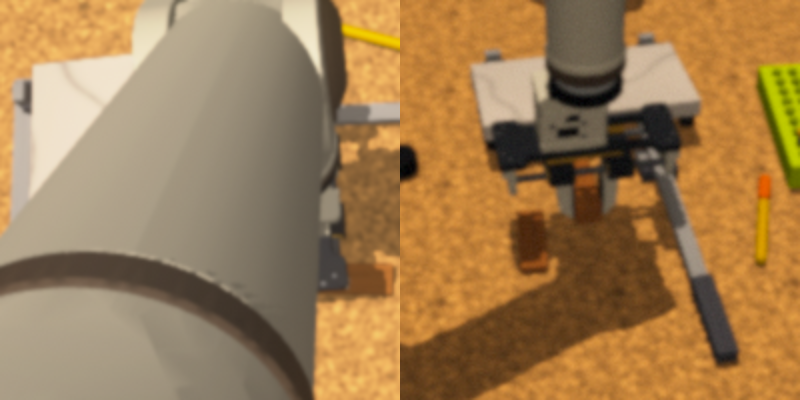

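The shim is held square to the edge, ahead of it and clear of the bar. I lower it to the bench and slide it in.

>>> apply_moves(plan="0 0 0.003 0.003 0 0 0; 0 0.001 0.003 0.005 -0.3 0 0; 0 0.001 0.003 0.005 -0.3 0 0; 0 0.001 0.003 0.005 -0.3 0 0; 0 0.005 0.003 0.005 -0.3 0 0; 0 0.012 0.003 0.005 -0.3 0 0; 0 0.02 0.003 0.005 -0.3 0 0; 0 0.028 0.003 0.005 -0.3 0 0; 0 0.036 0.003 0.005 -0.3 0 0; 0 0.042 0.003 0.005 -0.3 0 0")

```text
time_s: 18.75
tcp_pos: [0.5856, 0.0666, 0.0326]
orientation: [0.663, 0.749, 0.002, 0.002]
contact_force: [-0.3, -0.6, -0.9]
grip_width: 0.324
grip_force: 30.0
```

```bash
python3 -c "
from h import *
print(manip.get_obs()['contact_force']);go([*S(-22,28),28.6],96.85)"
```

```text
[-0.32792718 -0.62803499 -0.93643203]
from [585.6  66.6  32.6] shift mm [41.3 -2.9  4. ] turn [0.34 0.04 0.08]
```

>>> apply_moves(plan="0 -0.002 -0.001 0.002 0.1 0 0; 0 -0.003 -0.003 0.004 0.3 0 0; 0 -0.001 -0.003 0.004 0.3 0 0; 0 0.005 -0.003 0.004 0.3 0 0; 0 0.012 -0.003 0.004 0.3 0 0; 0 0.02 -0.003 0.004 0.3 0 0; 0 0.028 -0.003 0.004 0.3 0 0; 0 0.035 -0.003 0.004 0.3 0 0; 0 0.04 -0.003 0.004 0.3 0 0; 0 0.042 -0.003 0.004 0.3 0 0")

```text
time_s: 19.75
tcp_pos: [0.5777, 0.1076, 0.0286]
orientation: [0.663, 0.749, 0.0, 0.001]
contact_force: [0.2, 0.1, -1.7]
grip_width: 0.325
grip_force: 30.0
```

```bash
python3 -c "
from h import *
print(manip.get_obs()['contact_force']);go([*S(-20,28),28.4],96.85)"
```

```text
[ 0.15783394  0.08870815 -1.70815404]
from [577.7 107.6  28.6] shift mm [1.7 0.1 0.2] turn [0.05 0.05 0.08]
```

>>> apply_moves(plan="0.055 0 0 0 0 0 0; 0.055 0 0 0 0 0 0; 0.055 0 0 0 0 0 0; 0.055 0 0 0 0 0 0; 0.055 -0.003 0 -0.002 0 0 0; 0.055 -0.01 0 -0.01 0 0 0; 0.055 -0.02 0 -0.025 0 0 0; 0.055 -0.03 0 -0.05 0 0 0; 0.055 -0.04 0 -0.08 0 0 0; 0.055 -0.05 0 -0.12 0 0 0")

```text
time_s: 20.75
tcp_pos: [0.5829, 0.0551, 0.1498]
orientation: [0.664, 0.748, -0.001, 0.0]
contact_force: [0.6, -0.3, -0.2]
grip_width: 0.602
grip_force: 0.0
```

>>> apply_moves(plan="0.055 -0.03 0 -0.03 0 0 0; 0.055 -0.06 -0.02 -0.06 0 0 0; 0.055 -0.1 -0.04 -0.09 0 0 0; 0.055 -0.14 -0.06 -0.09 0 0 0; 0.055 -0.18 -0.08 -0.09 0 0 0; 0.055 -0.22 -0.1 -0.09 0 0 0; 0.055 -0.25 -0.12 -0.09 0 0 0; 0.055 -0.27 -0.13 -0.09 0 0 0; 0.055 -0.28 -0.13 -0.09 0 0 0; 0.055 -0.28 -0.13 -0.09 0 0 0")

```text
time_s: 21.75
tcp_pos: [0.4881, -0.2384, 0.24]
orientation: [0.665, 0.747, 0.0, 0.002]
contact_force: [0.1, 1.0, -0.5]
grip_width: 0.602
grip_force: 0.0
```

```bash
python3 - <<'E'
from h import *
im=[]
for n in("top","side"):
    p,d=optics.get_image(n); im.append(p[:,:,::-1]); P=cloud(n,d)*1000
    sx=(P[...,:2]-SO)@SX; sy=(P[...,:2]-SO)@SY
    m=(d>0)&(P[...,2]>22)&(P[...,2]<31)&(sx<-4)&(sx>-90)&(sy>0)&(sy<60)
    q=np.c_[sx[m],sy[m]].astype(np.float32)
    if len(q)>5: print(n,len(q),cv2.minAreaRect(q),q.min(0),q.max(0),P[m][:,2].mean())
    m=(d>0)&(abs(sx-15)<6)&(abs(sy)<100)&(P[...,2]>35)&(P[...,2]<70); print("slab z",m.sum(),np.median(P[m][:,2]))
a,b=im; cv2.imwrite("pics/both8.png",np.hstack([cv2.resize(a[100:300,80:280],None,fx=2,fy=2),cv2.resize(b[90:290,180:380],None,fx=2,fy=2)]))
print(manip.get_obs()['time_s'])
E
```

```text
top 285 ((-21.293249130249023, 29.155071258544922), (30.619232177734375, 34.15736389160156), 89.0445785522461) [-38.31241   13.818275] [-4.022782 44.59617 ] 27.329828529950074
slab z 650 57.451052116088384
side 13 ((-38.54960632324219, 38.16094207763672), (10.70988655090332, 6.20100212097168), 47.71345520019531) [-42.62036   32.890015] [-33.675014  41.689213] 25.264906155377382
slab z 101 55.74012832741918
21.85
```

View pics/both8.png

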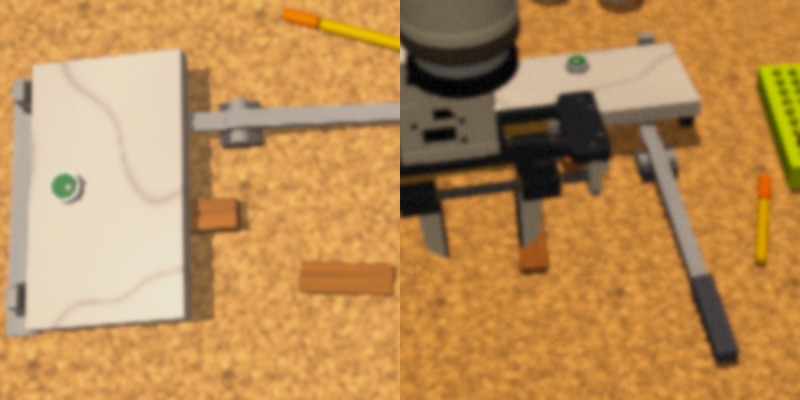

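The slab is raised fully. The bar is in place and the shim is square and flat, with its rear end 38 mm outside the edge, so about 52 mm is under. The robot is clear, so I hand in.

```bash
python3 -c "
from plant import manip
print(manip.job_done())"
```

```text
the job is handed in; nothing more can be done
None
```

The job is handed in at about 22 s: the bar holds the slab edge up by about 16 mm, and the 27 mm shim lies flat and square with about 52 mm of its length under the edge, beside the bar.

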